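Sign off the button batches on their tally caps

ROBOT

A 7-joint arm with a two-finger parallel gripper is mounted at the origin on the work surface. World frame = base frame: x ahead of the robot, y to its left, z up, the work surface at z = 0. Lengths are in m, angles in degrees, forces in N, time in s.
With the tool pointing down it reaches from about 0.425 to 1.025 m from the base axis. Payload 9.4 kg.
Tool frame: the origin (TCP) lies at the very end of the fingers, on their centre line; the grasp point (between the pads) lies 19 mm behind it (robot.grasp_offset is the z of the grasp point in the tool frame, in m); z points along the fingers, y is the line along which they close (so a half turn about z gives the same grasp; the last joint's range is limited). The gripper opens to 85 mm and grips with 20 to 120 N. Pads are 22 mm wide; open, the fingers measure 114 mm over their backs; the gripper's body (76 mm by 85 mm) begins 54 mm behind the grasp point. The pads swing forward as they close: fully open they stand 13 mm farther back than shut.
Start: joints at [72.726, 34.337, -0.143, 91.639, 0.103, 54.024, -4.572], TCP at [0.162, -0.707, 0.231] pointing down, gripper open.
Joint ranges: [-147.43, 147.43], [-19.82, 112.94], [-74.19, 73.91], [6.32, 146.72], [-59.91, 239.91], [6.04, 106.73], [-150.56, 150.56]. Speed limits (degrees/s): [127.2, 127.2, 172.46, 172.46, 180, 180, 180].

INTERFACE

Orientations are given as [roll, pitch, yaw] about the fixed x, y, z axes, in that order (R = Rz(yaw) Ry(pitch) Rx(roll)).
In Python, from rig import robot, vision, job_done gives the robot as it stands. The module is installed in compiled form; this text tells all that it offers.
- The arm moves only by the tool step_arm, never from a script. Its argument "increments" is a list that holds one entry, the list of rows, each a list of 7 numbers: the shift along the tool's x, y, z in mm, then the turn, a rotation vector about the tool's x, y, z in degrees, then the closure, from -1 (fully open) to 1 (shut), so that 0 is half open. A call has 1 to 20 rows; each row is the pose to reach, as a shift and turn from the pose commanded when the call began, along the tool's axes at that moment; what a row does not reach only later rows make up. A row lasts 1/12 s, in which the tool goes at most 41.7 mm and 7.16 degrees, less where a joint would pass 70% of its speed; a pose out of reach is approached as far as the arm can. A call with a gripper value outside its range is refused whole. The fingers move at their own pace and stop on an object; "force" is the grip in N (left out, the last holds). Time passes only in rows, so rows that repeat a pose let the fingers close. It gives the time, the measured TCP pose, the force, the opening and the grip force at its end, in the units of the state.
- robot.state(): the state, without advancing time (a new reading comes with each control period).
- vision.capture(name): name is "side" or "top"; returns a dict with "pixels" (400x640x3 uint8, red, green, blue), "K" (3x3 intrinsics, pixels), "world_to_cam" (4x4, takes a point from world to camera coordinates). Camera axes: x right, y down, z forward; pixel columns grow to the right and rows downward; lengths in m; the calibration is good to about 2 mm. A picture is of the moment at which its call begins. There is no depth.
- job_done(): hands the job in; it is judged then, once.
The state is a dict: "t": time; "joint_pos": joint angles; "qvel": joint speeds; "joint_torque": joint torques, N m; "tool_pos": TCP position; "orientation": TCP orientation; "wrist_force": force on the tool from outside, world axes, zero at the start; "torque": the same for the moment, N m; "width": finger opening in m; "gripper_force": force on a finger pad.
Only numpy, scipy, OpenCV 4.12 (cv2) and the standard library are available. Lean on these libraries where they do the work, as an engineer would, in place of code of your own. Each camera call takes 0.05 s, during which the arm holds its last target. There are 200 camera calls.

TASK

Sign off the three finished batches of round bone buttons: with a fingertip, lightly press down the round button cap on each batch box's tally plunger until the brass plunger under it has gone fully down and stays down, first the largest cap, then the middle-sized one, then the smallest. Do not press hard, do not pull any cap up, and leave the square cap, whose batch is still open, and all the loose things on the flap as they are.

Things in the scene. Friction and masses are not known exactly. Their poses are not given: they have to be found in the camera images.
- top_large (a point): centre of the upper face of the round bone button cap 54 mm in diameter (the largest), 6 mm thick, with four sewing holes. It is the sprung head of a brass tally plunger standing on a low closed wooden batch box; unpressed, this point is 78 mm above the bench (60 mm above the oak flap the box stands on), and it moves with the cap.
- key_large (a joint): how far the brass plunger under that cap has sunk into its collar, m: 0 = up, 0.008 = fully down, a hard stop. 2 N slides it; it stays where left. The cap springs on it: 0.5 N to start, 0.5 N per mm, solid at 14 mm (7.5 N). From first touch the cap must go down 3 mm (spring) + 8 mm (plunger); 17 mm in all, a push of 4 to 6 N, is right, and at 22 mm all is solid. Over 15 N may split the bone.
- batch_large: fixed closed wooden batch box 88 x 70 x 20 mm (x, y, z) on the flap, carrying the round bone button cap 54 mm in diameter (the largest); origin under its centre, on the flap. The cap's axis stands 16 mm from the centre towards the box's -x side.
- top_middle (a point): centre of the upper face of the round bone button cap 38 mm in diameter (the middle size), 6 mm thick, with four sewing holes. It is the sprung head of a brass tally plunger standing on a low closed wooden batch box; unpressed, this point is 78 mm above the bench (60 mm above the oak flap the box stands on), and it moves with the cap.
- key_middle (a joint): how far the brass plunger under that cap has sunk into its collar, m: 0 = up, 0.008 = fully down, a hard stop. 2 N slides it; it stays where left. The cap springs on it: 0.5 N to start, 0.5 N per mm, solid at 14 mm (7.5 N). From first touch the cap must go down 3 mm (spring) + 8 mm (plunger); 17 mm in all, a push of 4 to 6 N, is right, and at 22 mm all is solid. Over 15 N may split the bone.
- batch_middle: fixed closed wooden batch box 88 x 70 x 20 mm (x, y, z) on the flap, carrying the round bone button cap 38 mm in diameter (the middle size); origin under its centre, on the flap. The cap's axis stands 16 mm from the centre towards the box's -x side.
- top_small (a point): centre of the upper face of the round bone button cap 24 mm in diameter (the smallest), 6 mm thick, with four sewing holes. It is the sprung head of a brass tally plunger standing on a low closed wooden batch box; unpressed, this point is 78 mm above the bench (60 mm above the oak flap the box stands on), and it moves with the cap.
- key_small (a joint): how far the brass plunger under that cap has sunk into its collar, m: 0 = up, 0.008 = fully down, a hard stop. 2 N slides it; it stays where left. The cap springs on it: 0.5 N to start, 0.5 N per mm, solid at 14 mm (7.5 N). From first touch the cap must go down 3 mm (spring) + 8 mm (plunger); 17 mm in all, a push of 4 to 6 N, is right, and at 22 mm all is solid. Over 15 N may split the bone.
- batch_small: fixed closed wooden batch box 88 x 70 x 20 mm (x, y, z) on the flap, carrying the round bone button cap 24 mm in diameter (the smallest); origin under its centre, on the flap. The cap's axis stands 16 mm from the centre towards the box's -x side.
- top_square (a point): centre of the upper face of the square bone cap 34 x 34 mm (the only square one), 6 mm thick, with four sewing holes. It is the sprung head of a brass tally plunger standing on a low closed wooden batch box; unpressed, this point is 78 mm above the bench (60 mm above the oak flap the box stands on), and it moves with the cap.
- key_square (a joint): how far the brass plunger under that cap has sunk into its collar, m: 0 = up, 0.008 = fully down, a hard stop (starts anywhere between). 2 N slides it; it stays where left. The cap springs on it: 0.5 N to start, 0.5 N per mm, solid at 14 mm (7.5 N). From first touch the cap must go down 3 mm (spring) + 8 mm (plunger); 17 mm in all, a push of 4 to 6 N, is right, and at 22 mm all is solid. Over 15 N may split the bone.
- batch_square: fixed closed wooden batch box 88 x 70 x 20 mm (x, y, z) on the flap, carrying the square bone cap 34 x 34 mm (the only square one); origin under its centre, on the flap. The cap's axis stands 16 mm from the centre towards the box's -x side.
- comb: loose dark horn comb blank lying flat, 100 x 34 x 6 mm, long along its x; origin under its middle. Bystander, not to be disturbed.
- ring_gauge: loose brass ring, 52 mm across, 14 mm high; origin under its centre. Bystander, not to be disturbed.
- thimble: loose bone thimble, 21 mm across, 24 mm high, standing; origin under its centre. Bystander, not to be disturbed.
- paperweight: loose green glass dome, 68 mm across, 45 mm high; origin under its centre. Bystander, not to be disturbed.
- brush: loose bench brush 160 mm long, lying; origin under it on its long axis, which is its x. Bystander, not to be disturbed.
- wax_tin: loose steel tin, 52 mm across, 35 mm high; origin under its centre. Bystander, not to be disturbed.

How it is judged:
By the outcome, as a careful person would: the job done as asked, in the order asked, and still so for the second after the job is handed in, with the robot touching nothing.
It also fails if it takes over 51 s, if anything falls off the work surface, if the arm or the gripper's body presses on something with over 40 N, if the wrist force passes 120 N, or if a joint passes its speed limit or range.

## Working session

There is one attempt and no reset: what is moved stays moved. The work goes in short steps, Python scripts to look and compute and a tool call to move; the robot and the scene stay as the last step left them, time stands still between calls to the robot, and variables do not carry over. Pictures are saved under pics/ and viewed, at most 10 in all, crops included, and the job is handed in when it is done.

Besides the shell and the picture viewer there is one more tool, called after ">>>" as name([rows], argument=value, ...), one row to a line, values as JSON. step_arm: Moves the arm, as the interface text tells. Its arguments: {"type":"object","properties":{"increments":{"type":"array","items":{"type":"array","items":{"type":"array","items":{"type":"number"}}}},"force":{"type":"number"}},"required":["increments"]}

```bash
mkdir -p pics; python3 - <<'E'
from rig import robot, vision
import cv2,numpy as np
for n in("side","top"):
    c=vision.capture(n); cv2.imwrite(f"pics/{n}0.png",c["pixels"][...,::-1]); np.savez(f"{n}0.npz",**c)
    print(n,c["K"].round(1).tolist(),c["world_to_cam"].round(3).tolist())
s=robot.state();print(s["t"],s["tool_pos"],s["orientation"],s["wrist_force"],s["width"])
E
```

```text
side [[407.0, 0.0, 319.6], [0.0, 407.0, 199.7], [0.0, 0.0, 1.0]] [[-0.676, -0.737, -0.006, 0.389], [-0.482, 0.448, -0.753, 0.355], [0.558, -0.506, -0.658, 0.666], [0.0, 0.0, 0.0, 1.0]]
top [[477.3, 0.0, 319.3], [0.0, 477.3, 195.7], [0.0, 0.0, 1.0]] [[0.044, -0.999, 0.004, -0.018], [-0.976, -0.044, -0.214, 0.592], [0.214, 0.005, -0.977, 1.285], [0.0, 0.0, 0.0, 1.0]]
0.1 [ 0.1615247  -0.70633647  0.23048701] [-1.79917913e+02  6.42427911e-03  1.28840805e+01] [ 0.38958675 -0.3885779   0.37691776] 0.08509985100453835
```

View pics/top0.png

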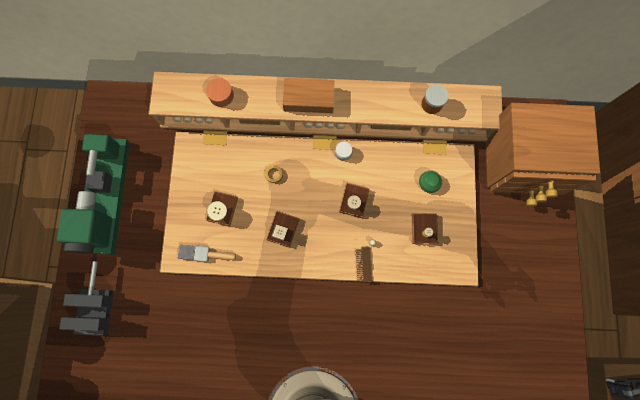

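View pics/side0.png

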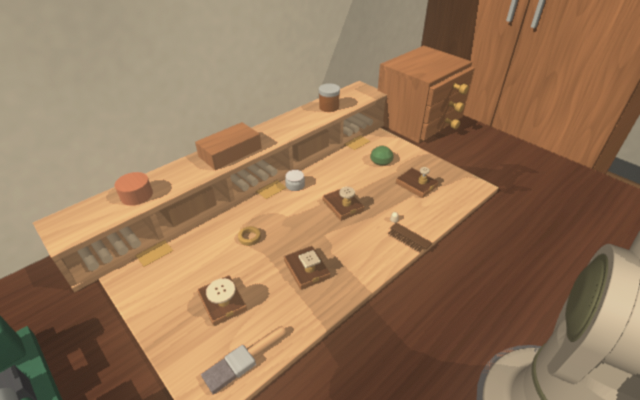

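The top view shows the large cap at (217,210), middle at (354,202), small at (428,232) and square at (281,232). The side view shows large at (221,292), middle at (346,193), small at (424,172) and square at (309,260).

```bash
cat > h.py <<'E'
import cv2,numpy as np
def caps(c,seed,r,sat=105,val=120):
    hsv=cv2.cvtColor(np.ascontiguousarray(c["pixels"]),cv2.COLOR_RGB2HSV)
    m=((hsv[...,1]<sat)&(hsv[...,2]>val)).astype(np.uint8)
    w=np.zeros_like(m); cv2.circle(w,seed,r,1,-1); m=m*w
    cs,_=cv2.findContours(m,cv2.RETR_EXTERNAL,cv2.CHAIN_APPROX_NONE)
    k=max(cs,key=cv2.contourArea); M=cv2.moments(k)
    return np.array([M["m10"]/M["m00"],M["m01"]/M["m00"]]),M["m00"],cv2.boundingRect(k)
def ray(c,p):
    W=c["world_to_cam"];R=W[:3,:3];d=R.T@np.linalg.inv(c["K"])@[*p,1]
    return -R.T@W[:3,3],d/np.linalg.norm(d)
def onplane(c,p,z):
    o,d=ray(c,p);return o+d*(z-o[2])/d[2]
def tri(c1,p1,c2,p2):
    o,d=ray(c1,p1);q,e=ray(c2,p2)
    s=np.linalg.lstsq(np.c_[d,-e],q-o,rcond=None)[0];a,b=o+s[0]*d,q+s[1]*e
    return (a+b)/2,np.linalg.norm(a-b)
E
python3 - <<'E'
from h import *
T=dict(np.load("top0.npz"));S=dict(np.load("side0.npz"))
seeds=dict(large=((217,210),(221,292),18),middle=((354,202),(346,193),13),small=((428,232),(424,172),9),square=((281,232),(309,260),13))
for n,(a,b,r) in seeds.items():
    pa,A,ba=caps(T,a,r);pb,B,bb=caps(S,b,r+2)
    X,g=tri(T,pa,S,pb)
    print(n,pa.round(1),A,ba,pb.round(1),B,bb,"tri",X.round(4),"gap",round(g,4),"plane T",onplane(T,pa,.078).round(4),"S",onplane(S,pb,.078).round(4))
rows=[np.vstack([0]) ]
ims=[cv2.resize(c["pixels"][y-25:y+25,x-32:x+32,::-1],None,fx=5,fy=5,interpolation=cv2.INTER_CUBIC)[:240,:195+5] if 0 else cv2.resize(c["pixels"][y-25:y+25,x-20:x+20,::-1],None,fx=5,fy=5) for c,i in((T,0),(S,1)) for (x,y) in [v[i] for v in seeds.values()]]
cv2.imwrite("pics/crops.png",np.vstack([np.hstack(ims[:4]),np.hstack(ims[4:])]))
E
```

```text
large [216.6 210.5] 278.0 (207, 201, 20, 20) [220.2 290.3] 569.5 (205, 278, 31, 26) tri [0.5341 0.2917 0.0773] gap 0.0004 plane T [0.5341 0.2917 0.078 ] S [0.5334 0.2917 0.078 ]
middle [353.6 201.8] 132.5 (347, 195, 14, 14) [346.5 191.9] 138.5 (339, 186, 16, 13) tri [ 0.5759 -0.0879  0.0761] gap 0.0008 plane T [ 0.5758 -0.0875  0.078 ] S [ 0.574  -0.0865  0.078 ]
small [428.3 231.7] 47.5 (424, 228, 9, 9) [424.1 170.8] 58.5 (420, 167, 10, 10) tri [ 0.5016 -0.2969  0.0733] gap 0.0004 plane T [ 0.501  -0.2957  0.078 ] S [ 0.4981 -0.2913  0.078 ]
square [279.4 231.8] 138.5 (272, 225, 16, 15) [308.8 258.5] 246.0 (298, 250, 23, 18) tri [0.4832 0.1144 0.0716] gap 0.0001 plane T [0.4824 0.1139 0.078 ] S [0.4789 0.1179 0.078 ]
```

View pics/crops.png

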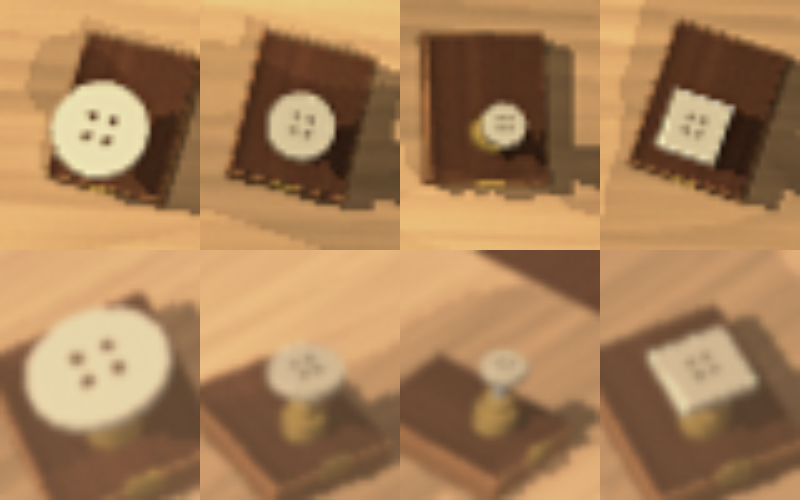

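The masks agree with each other: the triangulated heights are 72–77 mm against the nominal 78, and the ray gaps are under 1 mm. I'll shut the gripper and travel to the large cap through a waypoint inside the reach.

>>> step_arm([
  [[404, -427, 70, 0, 0, 0, 1], [404, -427, 70, 0, 0, 0, 1], [404, -427, 70, 0, 0, 0, 1], [404, -427, 70, 0, 0, 0, 1], [404, -427, 70, 0, 0, 0, 1], [404, -427, 70, 0, 0, 0, 1], [404, -427, 70, 0, 0, 0, 1], [404, -427, 70, 0, 0, 0, 1], [404, -427, 70, 0, 0, 0, 1], [404, -427, 70, 0, 0, 0, 1], [404, -427, 70, 0, 0, 0, 1], [404, -427, 70, 0, 0, 0, 1], [404, -427, 70, 0, 0, 0, 1], [404, -427, 70, 0, 0, 0, 1], [404, -427, 70, 0, 0, 0, 1], [404, -427, 70, 0, 0, 0, 1], [404, -427, 70, 0, 0, 0, 1], [404, -427, 70, 0, 0, 0, 1], [404, -427, 70, 0, 0, 0, 1], [404, -427, 70, 0, 0, 0, 1]],
], force=40)

```text
t: 1.77
tool_pos: [0.4595, -0.2019, 0.1614]
orientation: [180.0, 0.0, 12.7]
wrist_force: [0.3, -0.3, -0.1]
width: -0.0003
gripper_force: 0.0
```

>>> step_arm([
  [[183, -465, 31, 0, 0, 0, 1], [183, -465, 31, 0, 0, 0, 1], [183, -465, 31, 0, 0, 0, 1], [183, -465, 31, 0, 0, 0, 1], [183, -465, 31, 0, 0, 0, 1], [183, -465, 31, 0, 0, 0, 1], [183, -465, 31, 0, 0, 0, 1], [183, -465, 31, 0, 0, 0, 1], [183, -465, 31, 0, 0, 0, 1], [183, -465, 31, 0, 0, 0, 1], [183, -465, 31, 0, 0, 0, 1], [183, -465, 31, 0, 0, 0, 1], [183, -465, 31, 0, 0, 0, 1], [183, -465, 31, 0, 0, 0, 1], [183, -465, 31, 0, 0, 0, 1], [183, -465, 31, 0, 0, 0, 1], [183, -465, 31, 0, 0, 0, 1], [183, -465, 31, 0, 0, 0, 1], [183, -465, 31, 0, 0, 0, 1], [183, -465, 31, 0, 0, 0, 1]],
])

```text
t: 3.43
tool_pos: [0.5351, 0.293, 0.1305]
orientation: [-180.0, -0.0, 12.8]
wrist_force: [0.7, -0.4, -0.1]
width: -0.0002
gripper_force: 0.0
```

>>> step_arm([
  [[-1, 1, 12, 0, 0, 0, 1], [-1, 1, 24, 0, 0, 0, 1], [-1, 1, 36, 0, 0, 0, 1], [-1, 1, 44, 0, 0, 0, 1], [-1, 1, 48, 0, 0, 0, 1], [-1, 1, 50, 0, 0, 0, 1], [-1, 1, 52, 0, 0, 0, 1], [-1, 1, 54, 0, 0, 0, 1], [-1, 1, 56, 0, 0, 0, 1], [-1, 1, 58, 0, 0, 0, 1], [-1, 1, 60, 0, 0, 0, 1], [-1, 1, 60, 0, 0, 0, 1], [-1, 1, 60, 0, 0, 0, 1]],
])

```text
t: 4.52
tool_pos: [0.5343, 0.2925, 0.0703]
orientation: [-180.0, -0.0, 12.9]
wrist_force: [-0.6, -0.1, 1.1]
width: -0.0001
gripper_force: 0.8
```

>>> step_arm([
  [[0, 0, 2, 0, 0, 0, 1], [0, 0, 4, 0, 0, 0, 1], [0, 0, 6, 0, 0, 0, 1], [0, 0, 8, 0, 0, 0, 1], [0, 0, 9, 0, 0, 0, 1], [0, 0, 9, 0, 0, 0, 1], [0, 0, 9, 0, 0, 0, 1], [0, 0, 9, 0, 0, 0, 1]],
])

```text
t: 5.18
tool_pos: [0.5343, 0.2925, 0.0614]
orientation: [-180.0, -0.0, 12.9]
wrist_force: [0.2, -0.2, 4.4]
width: 0.0001
gripper_force: 2.4
```

The force is 4.4 N, well past the 2 N slide, so the large plunger is on its stop. Next I'll rise and go to the middle cap.

>>> step_arm([
  [[0, 0, -10, 0, 0, 0, 1], [0, 0, -25, 0, 0, 0, 1], [0, 0, -50, 0, 0, 0, 1], [0, 0, -69, 0, 0, 0, 1], [0, 0, -69, 0, 0, 0, 1], [-45, 380, -69, 0, 0, 0, 1], [-45, 380, -69, 0, 0, 0, 1], [-45, 380, -69, 0, 0, 0, 1], [-45, 380, -69, 0, 0, 0, 1], [-45, 380, -69, 0, 0, 0, 1], [-45, 380, -69, 0, 0, 0, 1], [-45, 380, -69, 0, 0, 0, 1], [-45, 380, -69, 0, 0, 0, 1], [-45, 380, -69, 0, 0, 0, 1], [-45, 380, -69, 0, 0, 0, 1], [-45, 380, -69, 0, 0, 0, 1], [-45, 380, -69, 0, 0, 0, 1], [-45, 380, -69, 0, 0, 0, 1], [-45, 380, -69, 0, 0, 0, 1], [-45, 380, -69, 0, 0, 0, 1]],
])

```text
t: 6.85
tool_pos: [0.575, -0.0862, 0.1302]
orientation: [-180.0, 0.0, 13.0]
wrist_force: [0.3, 1.3, -0.4]
width: 0.0
gripper_force: 0.0
```

```bash
python3 - <<'E'
from h import *
from rig import robot,vision
T=vision.capture("top");S=vision.capture("side")
pa,A,ba=caps(T,(217,211),18);pb,B,bb=caps(S,(221,295),21)
X,g=tri(T,pa,S,pb);print(pa,pb,X.round(4),g)
s=robot.state();print(s["t"],s["tool_pos"],s["orientation"],s["wrist_force"])
cv2.imwrite("pics/s1.png",cv2.resize(S["pixels"][120:340,180:480,::-1],None,fx=2.6,fy=2.6))
E
```

```text
[216.98513011 210.88475836] [220.61933976 292.82763658] [0.5343 0.2921 0.0697] 0.00037053336573751274
6.95 [ 0.57511595 -0.08676558  0.13027212] [-1.79986674e+02  2.59354067e-03  1.29903984e+01] [-0.24638604  0.67560766 -0.84848869]
```

View pics/s1.png

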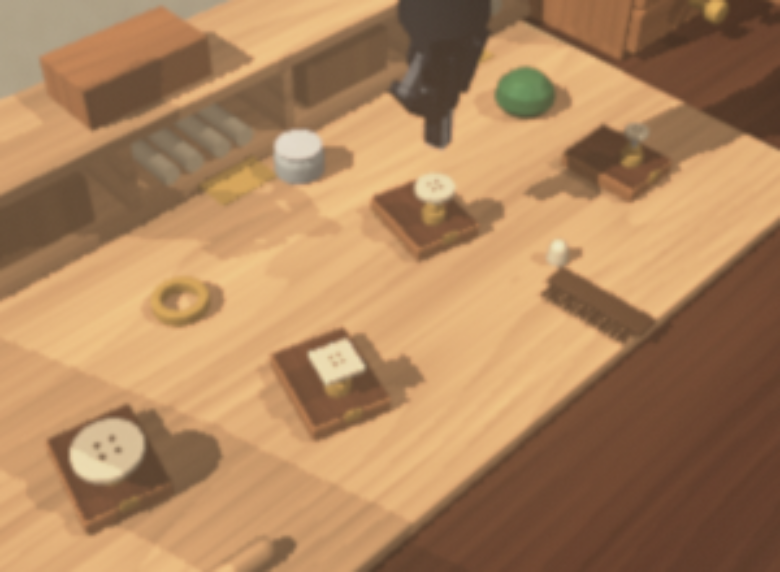

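The large cap now measures 69.7 mm, about 8 mm down, and it stays there. The closed fingers hang directly above the middle cap at about (435,140) over the cap at (435,187) in the crop. Now I'll press the middle one.

>>> step_arm([
  [[0, 0, 12, 0, 0, 0, 1], [0, 0, 24, 0, 0, 0, 1], [0, 0, 36, 0, 0, 0, 1], [0, 0, 44, 0, 0, 0, 1], [0, 0, 48, 0, 0, 0, 1], [0, 0, 50, 0, 0, 0, 1], [0, 0, 52, 0, 0, 0, 1], [0, 0, 54, 0, 0, 0, 1], [0, 0, 56, 0, 0, 0, 1], [0, 0, 58, 0, 0, 0, 1], [0, 0, 60, 0, 0, 0, 1], [0, 0, 62, 0, 0, 0, 1], [0, 0, 64, 0, 0, 0, 1], [0, 0, 66, 0, 0, 0, 1], [0, 0, 66, 0, 0, 0, 1], [0, 0, 66, 0, 0, 0, 1]],
])

```text
t: 8.28
tool_pos: [0.5752, -0.088, 0.0643]
orientation: [180.0, -0.0, 12.9]
wrist_force: [-0.8, 0.4, 4.4]
width: -0.0001
gripper_force: 1.6
```

>>> step_arm([
  [[0, 0, 2, 0, 0, 0, 1], [0, 0, 3, 0, 0, 0, 1], [0, 0, 3, 0, 0, 0, 1], [0, 0, 3, 0, 0, 0, 1]],
])

```text
t: 8.62
tool_pos: [0.5752, -0.088, 0.0613]
orientation: [180.0, -0.0, 12.9]
wrist_force: [-0.6, -0.3, 4.8]
width: -0.0001
gripper_force: 2.4
```

>>> step_arm([
  [[0, 0, -10, 0, 0, 0, 1], [0, 0, -25, 0, 0, 0, 1], [0, 0, -50, 0, 0, 0, 1], [0, 0, -69, 0, 0, 0, 1], [0, 0, -69, 0, 0, 0, 1], [-119, 186, -69, 0, 0, 0, 1], [-119, 186, -69, 0, 0, 0, 1], [-119, 186, -69, 0, 0, 0, 1], [-119, 186, -69, 0, 0, 0, 1], [-119, 186, -69, 0, 0, 0, 1], [-119, 186, -69, 0, 0, 0, 1], [-119, 186, -69, 0, 0, 0, 1], [-119, 186, -69, 0, 0, 0, 1], [-119, 186, -69, 0, 0, 0, 1], [-119, 186, -69, 0, 0, 0, 1], [-119, 186, -69, 0, 0, 0, 1]],
])

```text
t: 9.95
tool_pos: [0.5013, -0.2941, 0.1302]
orientation: [-180.0, -0.0, 13.0]
wrist_force: [0.5, -0.7, -0.4]
width: -0.0003
gripper_force: 0.0
```

```bash
python3 - <<'E'
from h import *
from rig import robot,vision
T=vision.capture("top");S=vision.capture("side")
pa,A,ba=caps(T,(354,202),13);pb,B,bb=caps(S,(346,196),14)
X,g=tri(T,pa,S,pb);print(pa,pb,bb,X.round(4),g)
s=robot.state();print(s["t"],s["tool_pos"],s["orientation"],s["wrist_force"])
W=lambda c,x,y:cv2.resize(c["pixels"][y-40:y+40,x-50:x+50,::-1],None,fx=4,fy=4)
cv2.imwrite("pics/s2.png",np.vstack([np.hstack([W(S,424,172),W(S,346,193)])]))
E
```

```text
[353.39015152 202.45454545] [346.63584475 194.33333333] (339, 188, 17, 13) [ 0.5754 -0.088   0.0688] 0.0009690638183567272
10.05 [ 0.50110807 -0.29464538  0.13025724] [-1.79984825e+02 -2.93744278e-03  1.29984844e+01] [-0.3055606  -0.90721386  0.16357915]
```

View pics/s2.png

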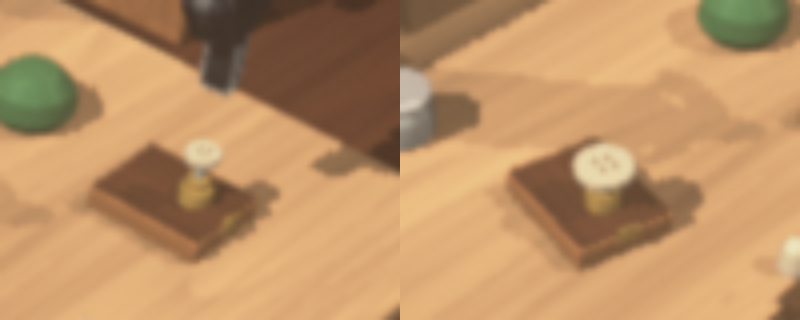

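The middle cap is at 68.8 mm, fully down. The fingertip at crop (218,88) lines up with the small cap at (203,150) once projected through the perspective. Now I'll press the small one.

>>> step_arm([
  [[0, 0, 12, 0, 0, 0, 1], [0, 0, 24, 0, 0, 0, 1], [0, 0, 36, 0, 0, 0, 1], [0, 0, 44, 0, 0, 0, 1], [0, 0, 48, 0, 0, 0, 1], [0, 0, 50, 0, 0, 0, 1], [0, 0, 52, 0, 0, 0, 1], [0, 0, 54, 0, 0, 0, 1], [0, 0, 56, 0, 0, 0, 1], [0, 0, 58, 0, 0, 0, 1], [0, 0, 60, 0, 0, 0, 1], [0, 0, 62, 0, 0, 0, 1], [0, 0, 64, 0, 0, 0, 1], [0, 0, 66, 0, 0, 0, 1], [0, 0, 66, 0, 0, 0, 1], [0, 0, 66, 0, 0, 0, 1]],
])

```text
t: 11.38
tool_pos: [0.5008, -0.2959, 0.0643]
orientation: [180.0, -0.0, 12.9]
wrist_force: [0.7, 1.1, 2.3]
width: -0.0001
gripper_force: 1.6
```

>>> step_arm([
  [[0, 0, 2, 0, 0, 0, 1], [0, 0, 3, 0, 0, 0, 1], [0, 0, 3, 0, 0, 0, 1], [0, 0, 3, 0, 0, 0, 1]],
])

```text
t: 11.72
tool_pos: [0.5007, -0.2958, 0.0613]
orientation: [180.0, -0.0, 12.9]
wrist_force: [1.4, 1.5, 4.6]
width: -0.0003
gripper_force: 2.4
```

Now I'll retract upward and check.

>>> step_arm([
  [[0, 0, -10, 0, 0, 0, 1], [0, 0, -25, 0, 0, 0, 1], [0, 0, -50, 0, 0, 0, 1], [0, 0, -80, 0, 0, 0, 1], [0, 0, -120, 0, 0, 0, 1], [0, 0, -140, 0, 0, 0, 1], [0, 0, -140, 0, 0, 0, 1], [0, 120, -140, 0, 0, 0, 1], [0, 120, -140, 0, 0, 0, 1], [0, 120, -140, 0, 0, 0, 1], [0, 120, -140, 0, 0, 0, 1], [0, 120, -140, 0, 0, 0, 1], [0, 120, -140, 0, 0, 0, 1], [0, 120, -140, 0, 0, 0, 1]],
])

```text
t: 12.88
tool_pos: [0.5269, -0.4114, 0.2009]
orientation: [-179.9, 0.0, 12.9]
wrist_force: [-0.2, -0.6, 0.5]
width: 0.0002
gripper_force: 0.0
```

```bash
python3 - <<'E'
from h import *
from rig import robot,vision
T=vision.capture("top");S=vision.capture("side")
for n,a,b,r in(("large",(217,211),(221,295),18),("middle",(354,202),(346,196),13),("small",(428,232),(424,175),9),("square",(281,232),(309,260),13)):
    pa,A,ba=caps(T,a,r);pb,B,bb=caps(S,b,r+2)
    X,g=tri(T,pa,S,pb);print(n,pa.round(1),pb.round(1),bb,X.round(4),round(g,4))
s=robot.state();print(s["t"],s["tool_pos"],s["wrist_force"])
cv2.imwrite("pics/s3.png",cv2.resize(S["pixels"][120:400,150:510,::-1],None,fx=2,fy=2))
E
```

```text
large [217.1 210.9] [220.7 292.9] (206, 280, 30, 27) [0.5343 0.2919 0.0695] 0.0004
middle [353.4 202.5] [346.5 194.4] (339, 189, 16, 12) [ 0.5755 -0.088   0.0685] 0.0007
small [427.7 231.9] [423.8 172.9] (419, 169, 11, 10) [ 0.5015 -0.2967  0.0665] 0.001
square [279.4 231.8] [308.9 258.6] (298, 250, 23, 18) [0.4833 0.1143 0.0711] 0.0001
12.9833 [ 0.52729927 -0.41144773  0.20128764] [0.30719464 0.38729156 0.40282966]
```

View pics/s3.png

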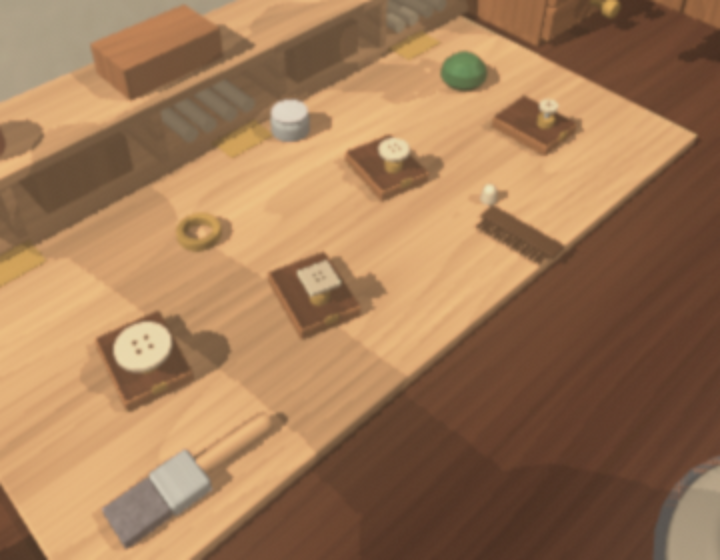

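All three round caps stand about 7–8 mm lower than at the start: large (144,345), middle (394,150) and small (548,107) in the crop. The square cap and the loose things have not moved, and the arm is clear.

```bash
python3 -c "
from rig import job_done
print(job_done())"
```

```text
the job is handed in; nothing more can be done
None
```

The large, middle and small caps were pressed in that order with peak readings of 4.4 to 4.8 N, their plungers stayed down, the square cap and loose items were left alone, and the job was handed in at about 13 s.

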